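# Square the blue slide box into the bench stop

### The arm

A 6-joint arm with a two-finger parallel gripper is mounted at the origin on the work surface. World frame = base frame: x ahead of the robot, y to its left, z up, the work surface at z = 0. Lengths are in m, angles in rad, forces in N, time in s.
With the tool pointing down it reaches from about 0.275 to 0.825 m from the base axis. Payload 4.9 kg.
Tool frame: the origin (TCP) lies midway between the tips of the shut fingers; the grasp point (between the pads) lies 19 mm behind it (grip_point_offset is the distance from the TCP to the grasp point, in m); z points along the fingers, y is the line along which they close (so a half turn about z gives the same grasp; the last joint's range is limited). The gripper opens to 85 mm and grips with 20 to 120 N. Pads are 22 mm wide; open, the fingers measure 114 mm over their backs; the gripper's body (76 mm by 85 mm) begins 54 mm behind the grasp point. The pads swing forward as they close: fully open they stand 13 mm farther back than shut.
Start: joints at [-1.241, 0.326, -0.193, 1.052, 0, 1.437], TCP at [0.246, -0.492, 0.231] pointing down, gripper open.
Joint ranges: [-2.65, 2.65], [-0.97, 1.79], [-1.3, 1.35], [-1.93, 2.1], [-1.47, 1.37], [-3.14, 3.14]. Speed limits (rad/s): [2.57, 2.57, 3.14, 3.14, 3.14, 3.14].

### API

Orientations are given as a rotation vector (axis times angle).
In Python, from cell import * gives the robot as it stands. Calls block until the motion is done:
- movep(position, orientation): joint-space move of the TCP to a pose.
- move_l(position, velocity=0.15, rot=None, until_force=None): straight line of the TCP; rot=None keeps the orientation; velocity is the mean speed in m/s. With until_force (N) it stops when the force on the tool has changed by that much, and returns True; else False.
- set_joints(angles): joint-space move.
- let_go() and grab(newtons=None): open the fingers fully, or close them until they stop; newtons is the grip in N (None keeps the last).
- sleep(seconds).
- ik(position, orientation): joint angles nearest the present ones, or None.
- get_state(): the state.
- grab_frame(name): name is "scene" or "top" or "wrist"; returns a dict with "img" (384x512x3 uint8, red, green, blue), "fx", "fy", "cx", "cy" (pixels), "cam_to_world" (4x4, takes a point from camera to world coordinates); the wrist camera has in their place "T_tool_cam" (4x4, takes a point from camera to tool coordinates, whose origin is the TCP and whose axes are the flange's). Camera axes: x right, y down, z forward; pixel columns grow to the right and rows downward; lengths in m; the calibration is good to about 2 mm. The wrist camera is an equidistant fisheye: a pixel r from the principal point sees the ray r / f radians off the axis. A picture is of the moment at which its call begins: read the wrist's pose just before it. There is no depth.
A pose or a line that the arm cannot do raises MotionError and nothing moves.
- sign_off(): hands the job in; it is judged then, once.
Trained networks look in the newest picture that a camera, given by its name, has taken for a name from the list of things; names that differ only in an ending like _2 or _b are one class to them, and where a whole thing is asked for, a point or a joint stands for the part that bears it (a point fixed in the world has none). Each returns a list of dicts, best first, with "score" (0 to 1); they miss things now and then, are a little off and sometimes report something else, mostly with a low value. They report only what shows in the picture. A call takes as long as a camera call.
- spot_in(camera, name): "centre" ([column, row] in pixels, amid what is visible of it).
- silhouettes(camera, name): "mask" (384x512 bool, what is visible of it) and "centre" ([column, row] in pixels, amid what is visible of it).
- tip_of(camera, name): "centre" ([column, row] in pixels: a listed point, or the origin of a listed thing).
The state is a dict: "clock": time; "q": joint angles; "joint_velocities": joint speeds; "tau": joint torques, N m; "position": TCP position; "eef_rot": TCP orientation; "contact_force": force on the tool from outside, world axes, zero at the start; "wrist_torque": the same for the moment, N m; "finger_gap": opening from 0.0 (shut) to 1.0 (fully open); "grasp_force": force on a finger pad.
Only numpy, scipy, OpenCV 4.12 (cv2) and the standard library are available. Lean on these libraries where they do the work, as an engineer would, in place of code of your own. Each camera call takes 0.05 s, during which the arm holds its last target. There are 200 camera calls.

### The job

The blue slide box has been left askew on the microscope bench. Push it along the tiles with your fingertips until its long side lies flush against the long rail of the dark metal bench stop and its end is up against the short middle stop. Do not pick it up or tip it, and leave the grey slide box, the little oil bottle and the culture dish where they are.

Things in the scene. Friction and masses are not known exactly. Their poses are not given: they have to be found in the camera images.
- blue_box: blue closed slide box, rigid, 92 mm (its x) by 120 mm (its y) by 34 mm high, white label on top, 0.25 to 0.49 kg, loose, slides on the bench. Too wide to grasp. Origin: centre of its underside, z up. Starts to the left or right of the middle stop, nearer the robot than the long rail, turned up to 0.35 rad; the grey box is on the other side
- bench_stop: fixed dark steel T-shaped stop, 25 mm high, turned up to 0.15 rad. Origin at bench level where the long rail's near face meets the centre line of the middle stop. Long rail: along y, -180 to +180 mm, x 0 to +12 mm. Middle stop: juts towards the robot, x 0 to -80 mm, y -6 to +6 mm. Box home: its centre at x -46 mm, y +66 or -66 mm in this frame, long side along the rail; either side will do
- grey_box: grey slide box of the same size and shape as the blue one, loose, to be left alone. Origin: centre of its underside
- oil_bottle: small amber immersion-oil bottle with a black cap, 32 mm across, 68 mm high, standing loose on the robot's side of the bench stop, to be left alone. Origin: centre of its underside
- culture_dish: closed round culture dish, white with a red top, 90 mm across, 16 mm high, loose, lying near the bottle on the robot's side of the bench stop, to be left alone. Origin: centre of its underside

How it is judged:
At the end, for the whole second after the job is handed in: The blue box stands flat and still on the bench, its long side within 4 mm of the long rail's near face, its end within 4 mm of the middle stop (on either side of it) and parallel to the rail within 0.04 rad; the grey box, the bottle and the dish are within 15 mm of where they began (x of blue_box in the frame of bench_stop between -0.05 and -0.041 m and (y of blue_box in the frame of bench_stop between 0.061 and 0.07 m or y of blue_box in the frame of bench_stop between -0.07 and -0.061 m) and angle between the y axis of blue_box and the y axis of bench_stop, either way round below 0.04 rad and height (world z) of blue_box below 0.004 m and angle between blue_box's own z axis and vertical below 0.03 rad and linear speed of blue_box below 0.01 m/s and distance of each of grey_box, oil_bottle, culture_dish from where it was at the start of the episode below 0.015 m); the robot touches nothing.
It fails at once if the blue box is lifted off the bench or tipped (height (world z) of blue_box above 0.012 m or angle between blue_box's own z axis and vertical above 0.2 rad).
It fails at once if the grey box, the oil bottle or the culture dish is disturbed (moved over 15 mm or tipped) (distance of any of grey_box, oil_bottle, culture_dish from where it was at the start of the episode above 0.015 m or angle between any of grey_box, oil_bottle, culture_dish's own z axis and vertical above 0.3 rad).
It also fails if it takes over 72 s, if anything falls off the work surface, if the arm or the gripper's body presses on something with over 40 N, if the wrist force passes 120 N, or if a joint passes its speed limit or range.

## Working session

There is one attempt and no reset: what is moved stays moved. The work goes in short steps, each a Python script; the robot and the scene stay as the last script left them, time stands still between calls to the robot, and variables do not carry over. Pictures are saved under pics/ and viewed, at most 10 in all, crops included, and the job is handed in when it is done.

```bash
mkdir -p pics; ls; python3 - <<'E'
from cell import *
import cv2,numpy as np
ims=[]
for c in ("top","scene"):
    f=grab_frame(c); cv2.imwrite(f"pics/{c}0.png",f["img"][:,:,::-1])
    print(c,f["fx"],f["fy"],f["cx"],f["cy"],np.round(f["cam_to_world"],4).tolist())
    for n in ("blue_box","bench_stop","grey_box","oil_bottle","culture_dish"):
        print(n,[(np.round(d["centre"],1).tolist(),round(d["score"],2),int(d["mask"].sum())) for d in silhouettes(c,n)][:2],[(np.round(d["centre"],1).tolist(),round(d["score"],2)) for d in tip_of(c,n)][:2])
print(get_state())
E
```

```text
pics
top 457.56978251358305 457.56978251358305 258.9598376016728 190.74463987674162 [[-0.0042, -0.9897, 0.1429, 0.4265], [-1.0, 0.0046, 0.0029, 0.0138], [-0.0035, -0.1429, -0.9897, 1.0324], [0.0, 0.0, 0.0, 1.0]]
blue_box [([168.8, 216.0], 0.83, 2430)] [([169.1, 215.7], 0.82)]
bench_stop [([266.9, 135.0], 0.82, 1526), ([386.1, 217.1], 0.38, 2387)] [([265.1, 138.4], 0.6)]
grey_box [([384.3, 214.4], 0.98, 2446)] [([386.5, 218.1], 0.72)]
oil_bottle [([297.1, 237.3], 0.73, 176)] [([298.1, 239.1], 0.62)]
culture_dish [([243.7, 232.9], 0.71, 1359)] [([244.3, 235.1], 0.61)]
scene 348.1806634551475 348.1806634551475 254.959573375202 190.94222625398385 [[0.4112, 0.6854, -0.601, 1.0357], [0.9115, -0.3195, 0.2591, -0.2165], [-0.0144, -0.6543, -0.7561, 0.649], [0.0, 0.0, 0.0, 1.0]]
blue_box [([330.0, 155.4], 0.63, 1647)] [([329.2, 162.4], 0.88)]
bench_stop [([278.5, 244.3], 0.61, 2074)] [([287.0, 244.0], 0.71)]
grey_box [([141.5, 224.4], 0.84, 2349)] [([142.1, 228.6], 0.72)]
oil_bottle [([215.6, 176.1], 0.71, 258)] [([214.7, 186.1], 0.61)]
culture_dish [([263.8, 170.8], 0.76, 816)] [([262.0, 173.0], 0.65)]
{'clock': 1.1, 'q': array([-1.24117988e+00,  3.26207378e-01, -1.92605949e-01,  1.05199937e+00,
        2.25073722e-05,  1.43661131e+00]), 'joint_velocities': array([-0.00074464,  0.00043142, -0.00061833,  0.00075497,  0.00127795,
       -0.00135585]), 'tau': array([ 4.41830443e-04, -4.43342793e+01,  2.62758493e+01,  1.27586045e-03,
       -2.56049734e-04, -1.16334854e-05]), 'position': array([ 0.24607159, -0.4918988 ,  0.23127455]), 'eef_rot': array([-3.05747835e+00, -7.22021051e-01, -3.26773999e-05]), 'contact_force': array([ 1.5011536 ,  0.09549715, -0.58460981]), 'wrist_torque': array([ 0.01138865, -0.00469657, -0.01388893]), 'grasp_force': 0.0, 'finger_gap': 1.0003977167897444}
```

View pics/top0.png

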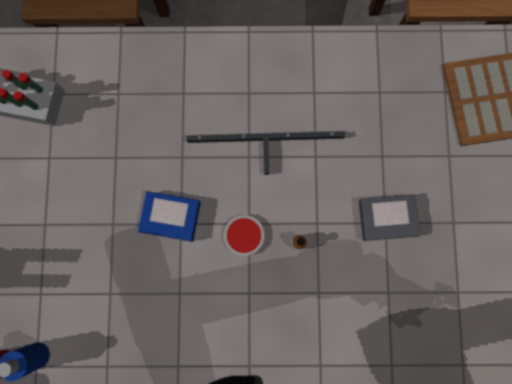

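View pics/scene0.png

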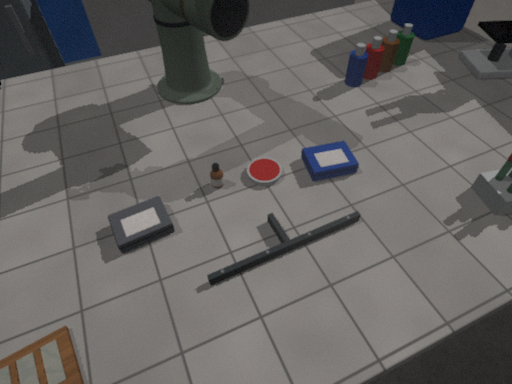

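The top view shows x up and y left. The blue box is at (169,216), turned slightly. The rail runs along row 136 from column 187 to 345, with the middle stop at column 266. The dish is at (244,235), the bottle at (299,241) and the grey box at (388,217). I'll fit the poses from the top-view silhouettes.

```bash
cat > h.py <<'E'
from cell import *
import cv2,numpy as np
from scipy.optimize import minimize
from scipy.spatial.transform import Rotation as R
def proj(f,P):
    M=np.linalg.inv(f["cam_to_world"]); c=P@M[:3,:3].T+M[:3,3]
    return np.c_[f["fx"]*c[:,0]/c[:,2]+f["cx"],f["fy"]*c[:,1]/c[:,2]+f["cy"]]
def world(f,px,z):
    d=f["cam_to_world"][:3,:3]@[(px[0]-f["cx"])/f["fx"],(px[1]-f["cy"])/f["fy"],1]; o=f["cam_to_world"][:3,3]
    return o+d*(z-o[2])/d[2]
BOX=[(-.046,.046,-.06,.06,.034)]
STOP=[(0,.012,-.18,.18,.025),(-.08,0,-.006,.006,.025)]
def render(f,p,parts):
    K=8; im=np.zeros((384*4,512*4),np.uint8)
    c,s=np.cos(p[2]),np.sin(p[2])
    for a,b,d,e,h in parts:
        P=np.array([(x,y,z) for x in(a,b) for y in(d,e) for z in(0,h)])
        W=np.c_[p[0]+c*P[:,0]-s*P[:,1],p[1]+s*P[:,0]+c*P[:,1],P[:,2]]
        q=(proj(f,W)+.5)*4-.5
        cv2.fillConvexPoly(im,cv2.convexHull(np.round(q*256).astype(np.int32)),255,cv2.LINE_AA,8)
    return cv2.resize(im,(512,384),interpolation=cv2.INTER_AREA)/255.
def fit(f,m,parts,p0):
    m=m.astype(float)
    cost=lambda v:np.abs(render(f,v*[.01,.01,.1],parts)-m).sum()/m.sum()
    v0=np.array(p0)/[.01,.01,.1]; best=None
    for k in range(3):
        S=np.vstack([v0]+[v0+np.eye(3)[i]*[1,-.8,.5][k] for i in range(3)])
        r=minimize(cost,v0,method="Nelder-Mead",options=dict(initial_simplex=S,xatol=.005,fatol=1e-4)); v0=r.x
    return r.x*[.01,.01,.1],r.fun
def bluemask(f):
    h=cv2.cvtColor(f["img"],cv2.COLOR_RGB2HSV)
    return cv2.inRange(h,(105,120,40),(130,255,255))>0
def best(n,c="top"):
    return silhouettes(c,n)[0]
def measure(name,parts,f=None):
    f=f or grab_frame("top"); d=best(name); m=d["mask"].copy()
    if name=="blue_box":
        b=bluemask(f); k=cv2.dilate(m.astype(np.uint8),np.ones((9,9)))>0; b&=k
        hull=cv2.convexHull(np.argwhere(b)[:,::-1].astype(np.int32)); mm=np.zeros((384,512),np.uint8); cv2.fillConvexPoly(mm,hull,1); m=mm>0
    w=world(f,d["centre"],.02); y0=0.
    if name!="bench_stop":
        r=cv2.minAreaRect(np.argwhere(m)[:,::-1].astype(np.float32)); bp=cv2.boxPoints(r); e=max([bp[1]-bp[0],bp[2]-bp[1]],key=np.linalg.norm)
        y0=(np.arctan2(-e[0],-e[1])-np.pi/2+np.pi/2)%np.pi-np.pi/2
    return fit(f,m,parts,[w[0],w[1],y0])
def rel(b,s):
    c,q=np.cos(s[2]),np.sin(s[2]); d=b[:2]-s[:2]
    return np.array([c*d[0]+q*d[1],-q*d[0]+c*d[1],(b[2]-s[2]+np.pi/2)%np.pi-np.pi/2])
E
python3 - <<'E'
from h import *
f=grab_frame("top")
s,cs=measure("bench_stop",STOP,f); b,cb=measure("blue_box",BOX,f); g,cg=measure("grey_box",BOX,f)
print("stop",s,cs,"\nblue",b,cb,rel(b,s),"\ngrey",g,cg)
print("dish",world(f,best("culture_dish")["centre"],.012)," bottle",world(f,tip_of("top","oil_bottle")[0]["centre"],0))
np.save("stop.npy",s)
im=f["img"][:,:,::-1].copy()
for p,P in((s,STOP),(b,BOX)):
    cs_,_=cv2.findContours((render(f,p,P)>.5).astype(np.uint8),0,1); cv2.drawContours(im,cs_,-1,(0,255,255),1)
cv2.imwrite("pics/fit0.png",cv2.resize(im[110:270,120:360],None,fx=3.3,fy=3.3,interpolation=cv2.INTER_NEAREST))
E
```

```text
stop [0.69357883 0.00282454 0.02341076] 0.07548884381338743 
blue [ 0.51722004  0.21659333 -0.17376329] 0.041897985770117246 [-0.17130643  0.21783853 -0.19717405] 
grey [ 0.51239009 -0.26928687  0.09735673] 0.05757651033386329
dish [0.47178076 0.05491431 0.012     ]  bottle [ 0.46395296 -0.06806495  0.        ]
```

View pics/fit0.png

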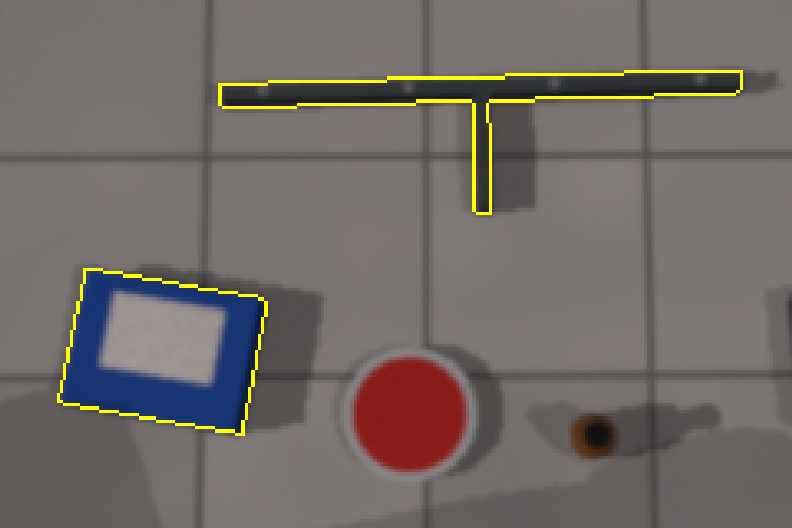

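```bash
cat >> h.py <<'E'
S=np.load("stop.npy") if __import__("os").path.exists("stop.npy") else None
def W(x,y,z):
    c,q=np.cos(S[2]),np.sin(S[2]); return [S[0]+c*x-q*y,S[1]+q*x+c*y,z]
def down(yaw):  # tool y along -y of (stop frame turned by yaw)
    cands=[(R.from_euler("z",S[2]+yaw+k)*R.from_euler("x",np.pi)).as_rotvec() for k in(0,np.pi)]
    return cands
def over(x,y,z,yaw):
    q=get_state()["q"]
    o=[(np.abs(j-q).max(),r) for r in down(yaw) if (j:=ik(W(x,y,z),r)) is not None and abs(j[5])<2.8]
    r=min(o,key=lambda t:t[0])[1]; movep(W(x,y,z),r); return r
E
python3 - <<'E'
from h import *
over(-.262,.218,.15,0)
move_l(W(-.262,.218,.002))
print(move_l(W(-.115,.218,.002),.05,until_force=20))
s=get_state();print(s["clock"],s["contact_force"],rel(np.r_[s["position"][:2],0],S))
move_l(W(-.16,.218,.002)); move_l(W(-.16,.218,.15))
grab(20)
over(-.058,.32,.15,np.pi/2); 
b,c=measure("blue_box",BOX);print(c,rel(b,S),get_state()["clock"])
f=grab_frame("top");cv2.imwrite("pics/t1.png",f["img"][:,:,::-1])
E
```

```text
False
8.2167 [-2.12668185 -0.67502204 -0.90952681] [-0.1150494   0.21798368 -0.02341076]
0.08255860566448801 [-0.0590326   0.22706879 -0.04331786] 11.9833
```

View pics/t1.png

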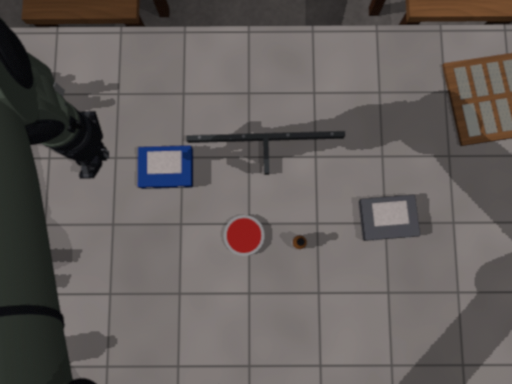

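The box is now roughly parallel to the rail, at (165,166), about 13 mm short of it. The other objects haven't moved. Next I push its end toward the middle stop.

```bash
python3 - <<'E'
from h import *
r=over(-.061,.32,.15,np.pi/2)
move_l(W(-.061,.32,.013))
print(move_l(W(-.061,.142,.013),.05,until_force=20))
s=get_state();print(s["clock"],s["contact_force"],rel(np.r_[s["position"][:2],0],S))
move_l(W(-.061,.18,.013)); move_l(W(-.061,.26,.15),.2); 
b,c=measure("blue_box",BOX);print(c,rel(b,S),get_state()["clock"])
f=grab_frame("top");cv2.imwrite("pics/t2.png",f["img"][:,:,::-1])
E
```

```text
False
17.0583 [-0.10372855  1.54809759 -0.64395116] [-0.06103506  0.14208509 -0.02341076]
0.0662390535496343 [-0.05818702  0.07172558 -0.02284489] 18.5
```

View pics/t2.png

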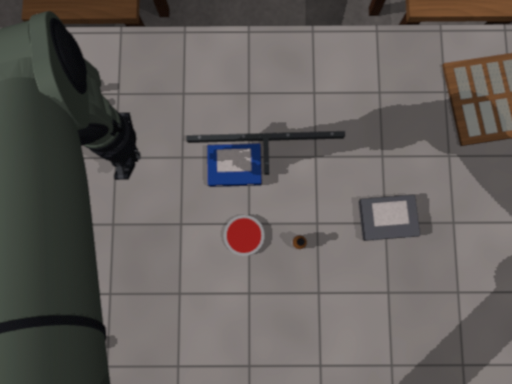

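The box is at (235,165), a few mm from the middle stop and about 12 mm from the rail. Next: seat it on the rail with the open fingers, then against the middle stop.

```bash
python3 - <<'E'
from h import *
def st(l):
    s=get_state();print(l,s["clock"],np.round(s["contact_force"],1),rel(np.r_[s["position"][:2],0],S))
let_go()
over(-.136,.072,.15,0); move_l(W(-.136,.072,.002))
print(move_l(W(-.098,.072,.002),.03,until_force=12)); st("x")
move_l(W(-.136,.072,.002)); move_l(W(-.136,.072,.15),.2)
grab(20)
over(-.046,.18,.15,np.pi/2); move_l(W(-.046,.18,.013))
print(move_l(W(-.046,.130,.013),.03,until_force=12)); st("y")
move_l(W(-.046,.17,.013)); move_l(W(-.046,.27,.15),.2); st("end")
b,c=measure("blue_box",BOX);print(c,rel(b,S))
f=grab_frame("top");cv2.imwrite("pics/t3.png",cv2.resize(f["img"][100:270,150:370,::-1],None,fx=3.5,fy=3.5))
E
```

```text
True
x 22.75 [ 0.1 -0.5 -0.1] [-0.10281057  0.07203304 -0.02341076]
True
y 28.5417 [ 0.3  0.4 -0.1] [-0.04633936  0.13597272 -0.02341076]
end 29.9167 [-0.1  0.3  0.7] [-0.0466527   0.26905383 -0.02341076]
0.04221021451680368 [-0.04486414  0.06415255  0.01066269]
```

View pics/t3.png

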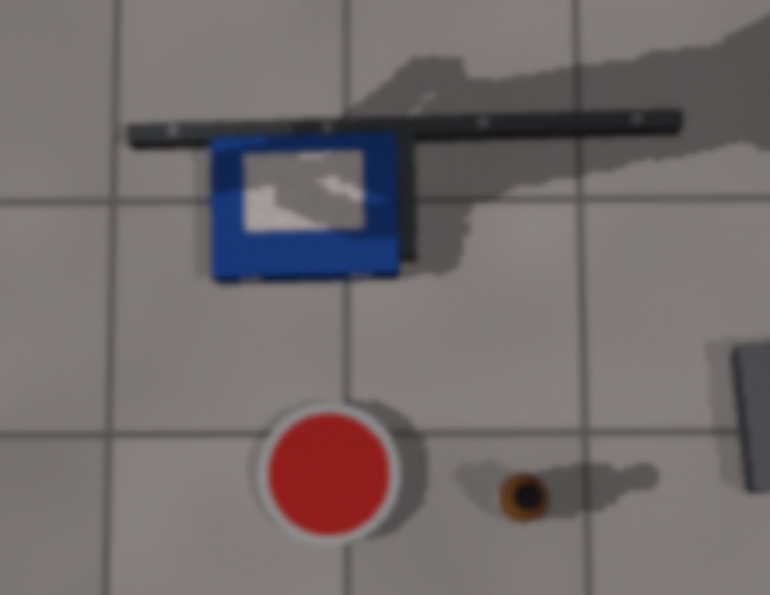

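The box now sits in the corner of the T, touching the rail and the middle stop. The dish and bottle haven't moved. One more light seating push on the rail, then a check of all objects before handing in.

```bash
python3 - <<'E'
from h import *
let_go()
over(-.136,.066,.15,0); move_l(W(-.136,.066,.002))
print(move_l(W(-.098,.066,.002),.03,until_force=12),rel(np.r_[get_state()["position"][:2],0],S))
move_l(W(-.136,.066,.002)); move_l(W(-.136,.066,.15),.2)
over(-.1,.32,.2,0)
f=grab_frame("top"); b,c=measure("blue_box",BOX,f); r=rel(b,S); print(c,r)
g,_=measure("grey_box",BOX,f); print("grey",g)
print("dish",world(f,best("culture_dish")["centre"],.012)," bottle",world(f,tip_of("top","oil_bottle")[0]["centre"],0),get_state()["clock"])
if -.0485<r[0]<-.0425 and .0625<r[1]<.0685 and abs(r[2])<.03: print(sign_off())
E
```

```text
True [-0.10282563  0.06594685 -0.02341076]
0.04201436884588474 [-0.04496103  0.06411371  0.01288741]
grey [ 0.51217538 -0.26920907  0.07117187]
dish [0.47484624 0.04713803 0.012     ]  bottle [ 0.46125999 -0.07138613  0.        ] 36.85
the job is handed in; nothing more can be done
None
```

I handed the job in at 36.9 s, but the result hasn't been reported back to me. My last measurement put the blue box at x −45.0 mm, y +64.1 mm and 0.013 rad from the rail, all within tolerance; the grey box and bottle read within 5 mm of their start, and the dish read about 8 mm off, probably detection noise, since the planned finger paths stayed about 28 mm or more clear of it.

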